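# Centre a laptop processor under the aiming pin of a rework table

## Robot

A 7-joint arm with a two-finger parallel gripper is mounted at the origin on the work surface. World frame = base frame: x ahead of the robot, y to its left, z up, the work surface at z = 0. Lengths are in m, angles in rad, forces in N, time in s.
With the tool pointing down it reaches from about 0.35 to 0.9 m from the base axis. Payload 19.9 kg.
Tool frame: the origin (TCP) lies on the centre line of the jaws, within the pads' length; the fingertips stand 25 mm ahead of it and the grasp point (between the pads) lies 6 mm ahead of it (ctrl.tip_extent is the distance from the TCP to the fingertips, in m); z points along the fingers, y is the direction in which the jaws open and shut (so a half turn about z gives the same grasp; the last joint's range is limited). The gripper opens to 85 mm and grips with 20 to 120 N. Pads are 22 mm wide; open, the fingers measure 114 mm over their backs; the gripper's body (76 mm by 85 mm) begins 54 mm behind the grasp point. The pads swing forward as they close: fully open they stand 13 mm farther back than shut.
Start: joints at [1.208, 0.417, -0.01, 1.614, 0.005, 1.111, -0.053], TCP at [0.198, -0.593, 0.256] pointing down, gripper open.
Joint ranges: [-2.81, 2.81], [-0.39, 2.02], [-1.27, 1.25], [0.06, 2.57], [-1.19, 4.33], [0.19, 2], [-2.82, 2.82]. Speed limits (rad/s): [1.89, 1.89, 2.39, 2.39, 3.01, 3.01, 3.01].

## Interface

Orientations are given as a unit quaternion [w, x, y, z].
In Python, from workcell import ctrl gives the robot as it stands.
- The arm moves only by the tool servo_tool, never from a script. Its argument "series" is a list of rows, each an object with "slide": the shift along the world's x, y, z as a fraction of full scale, a list of three; "rot": the turn, a rotation vector about the world's x, y, z as a fraction of full scale, a list of three. In form: [{"slide": [tx, ty, tz], "rot": [ax, ay, az]}, ...]. A call has 1 to 5 rows; each row shifts and turns the pose as measured when the row begins; what a row does not reach is not made up. Full scale, the value 1, is 120 mm for a shift and 45 degrees for a turn. A row lasts 1/8 s, in which the tool goes at most 62.5 mm and 10.7 degrees, less where a joint would pass 70% of its speed; a pose out of reach is approached as far as the arm can. A call with a number of a shift or a turn outside -1 to 1 is refused whole. A call with a gripper value outside its range is refused whole. "hand" is the closure, from -1 (fully open) to 1 (shut), set as the call begins (left out, the last holds). The fingers move at their own pace and stop on an object; "grip_force" is the grip in N (left out, the last holds). Time passes only in rows, so rows that do not move let the fingers close. It gives the time, the measured TCP pose, the force and the opening at its end, in the units of the state.
- ctrl.get_state(): the state, without advancing time (a new reading comes with each control period).
- ctrl.grab_frame(name): name is "side" or "top"; returns the picture (400x640x3 uint8, red, green, blue); there is no depth.
- ctrl.calibration(name): a dict with "fovy" (degrees; the focal length in pixels is half the picture's height over the tangent of half this angle, whatever the lens; pixels are square), "cx", "cy" (the principal point, pixels), "world_to_cam" (4x4, takes a point from world to camera coordinates). Camera axes: x right, y down, z forward; pixel columns grow to the right and rows downward; lengths in m; the calibration is good to about 2 mm. A picture is of the moment at which its call begins. calibration takes no time and is no camera call.
- ctrl.close_job(): hands the job in, once; it reports no verdict.
The state is a dict: "time_s": time; "qpos": joint angles; "dq": joint speeds; "joint_efforts": joint torques, N m; "eef_pos": TCP position; "ee_rot": TCP orientation; "contact_force": force on the tool from outside, world axes, zero at the start; "ft_torque": the same for the moment, N m; "finger_gap": finger opening in m.
Only numpy, scipy, OpenCV 4.12 (cv2) and the standard library are available. Lean on these libraries where they do the work, as an engineer would, in place of code of your own. Each camera call takes 0.05 s, during which the arm holds its last target. There are 200 camera calls.

## Task

Lift the loose heat sink off the processor and set it down gently, fins up, in the grey parts tray. Then swing the aiming arm in against its stop and turn the two feed knobs of the cross table until the aiming pin points at the middle of the processor. Leave the drive, the bottle and the mouse where they are.

Things in the scene. Friction and masses are not known exactly. Their poses are not given: they have to be found in the camera images.
- cross_table: Grey cast base (275 x 305 x 14 mm) of the cross table of a board rework station, fixed on the bench. Origin on the bench under the middle of the slides; x towards the magnetic foot, y to the left seen along x, z up. Two stacked slides carry the board: the lower travels along the table's y, the upper along its x, each 26 mm either way from mid travel, where both start.
- board (a point): Middle of the upper face of the green laptop main board clamped on the upper slide: 110 mm in x, 170 mm in y, face 52 mm above the bench; clamp rails and screws at its two y ends reach 62 mm. Axes as the table's.
- processor (a point): Middle of the upper face of the processor, the largest square package on the board (36 x 36 x 2 mm, bright square die in the middle), 54 mm above the bench; it rides on the upper slide, axes as the table's. At the start it is hidden under the heat sink.
- sink_centre (a point): Centre of the loose finned aluminium heat sink, 44 (x) x 60 (y) x 28 (z, fins up) mm, 70 to 140 g, lying unfastened on the processor, its underside 54 mm above the bench. The 44 mm between the two outer fins is the easy grip.
- tray_in (a point): Middle of the inner floor of the fixed grey plastic parts tray, 150 (x) x 120 (y) x 25 mm outside, walls and floor 4 mm thick, open at the top, on the bench left or right of the cross table.
- aim_pivot (a point): On the upright axis of the aiming arm, at the arm's height (91 mm above the bench), on the post of the magnetic foot (34 x 36 mm, fixed) that stands on the far part of the cross table's base. Axes as the cross table's.
- aim_grip (a point): Middle of the upright black round grip (20 mm diameter, 36 mm tall, from 98 to 134 mm above the bench) on the aiming arm, 65 mm from the pivot axis. The arm itself (12 mm wide, 86 to 96 mm above the bench) passes beneath it.
- aim_tip (a point): Point of the upright aiming pin (7 mm diameter, from 60 to 113 mm above the bench) that hangs from the end of the aiming arm, 115 mm from the pivot axis.
- aim_arm (a joint): Swing of the aiming arm, rad: 0 = swung in against its stop, pointing from the pivot towards the table's -x, the pin over the board; grows as the arm swings out towards the table's +y (clockwise from above), up to 1.7. It swings stiffly (about 0.08 N m) and stays where it is left.
- front_knob_grip (a point): On the upright axis of the front feed knob at gripping height, 84 mm above the bench: black, round, 44 mm diameter, 64 to 96 mm above the bench, on the base at the table's -x side; it does not travel. It drives the lower slide along the table's y, 12 mm per radian: counter-clockwise from above moves the board to +y. Turns easily (under 0.15 N m), stays where left.
- side_knob_grip (a point): On the axis of the side feed knob, same knob and height, at the table's -y side. It drives the upper slide along the table's x, 12 mm per radian: clockwise from above moves the board to the table's +x. It rides on the lower slide, so it shifts along the table's y as the front knob is turned.
- front_knob (a joint): Turn of the front knob, rad, counter-clockwise from above positive, 0 at the start, ends at -2.2 and 2.2.
- side_knob (a joint): Turn of the side knob, rad, counter-clockwise from above positive, 0 at the start, ends at -2.2 and 2.2.
- drive_centre (a point): Centre of a loose hard drive lying flat, 100 (x) x 70 (y) x 10 mm; to be left alone.
- bottle_centre (a point): Centre of a standing clear cleaner bottle, 56 mm diameter, 150 mm tall; to be left alone.
- mouse_centre (a point): Middle of a black computer mouse, 105 (x) x 60 (y) x 32 mm; to be left alone.
Things that resemble listed ones, but are neither listed nor needed, are in the scene too. Of the things that look like the part that bears sink_centre, the smallest one is meant.

How it is judged:
By the outcome, as a careful person would: the job done as asked, in the order asked, and still so for the second after the job is handed in, with the robot touching nothing.
It also fails if it takes over 67 s, if anything falls off the work surface, if the arm or the gripper's body presses on something with over 40 N, if the wrist force passes 120 N, or if a joint passes its speed limit or range.

## Working session

There is one attempt and no reset: what is moved stays moved. The work goes in short steps, Python scripts to look and compute and a tool call to move; the robot and the scene stay as the last step left them, time stands still between calls to the robot, and variables do not carry over. Pictures are saved under pics/ and viewed, about 8 in all and at most 12, crops included, and the job is handed in when it is done.

Besides the shell and the picture viewer there is one more tool, called after "Request:" as name(argument=value, ...) on one line, values as JSON. servo_tool: Moves the arm, as the interface text tells. Its arguments: {"type":"object","properties":{"series":{"type":"array","items":{"type":"object","properties":{"slide":{"type":"array","items":{"type":"number","minimum":-1,"maximum":1}},"rot":{"type":"array","items":{"type":"number","minimum":-1,"maximum":1}}}}},"hand":{"type":"number"},"grip_force":{"type":"number"}},"required":["series"]}

```bash
ls; mkdir -p pics
python3 - <<'E'
from workcell import ctrl
import cv2,numpy as np
for n in("side","top"):
    c=ctrl.calibration(n);print(n,c["fovy"],c["cx"],c["cy"],np.round(c["world_to_cam"],4).tolist(),{k:v for k,v in c.items() if k not in("fovy","cx","cy","world_to_cam")})
    cv2.imwrite(f"pics/{n}0.png",ctrl.grab_frame(n)[:,:,::-1])
s=ctrl.get_state();print(s["time_s"],s["eef_pos"],s["ee_rot"],s["finger_gap"],ctrl.tip_extent)
E
```

```text
pics
side 46.45526475134085 319.2889538747094 202.2935054045135 [[-0.9828, -0.1844, 0.0053, 0.5048], [-0.1415, 0.7353, -0.6628, 0.1429], [0.1183, -0.6522, -0.7487, 1.1617], [0.0, 0.0, 0.0, 1.0]] {}
top 46.535961739143296 323.5383036289983 203.60634325977492 [[0.0244, -0.9997, 0.0051, -0.0364], [-0.9914, -0.0249, -0.1282, 0.5099], [0.1283, -0.0019, -0.9917, 1.1254], [0.0, 0.0, 0.0, 1.0]] {}
0.1 [ 0.19759003 -0.59264311  0.25573093] [-5.38325779e-04  9.87079789e-01  1.60228547e-01 -1.17738147e-04] 0.08563567304432053 0.025
```

View pics/side0.png

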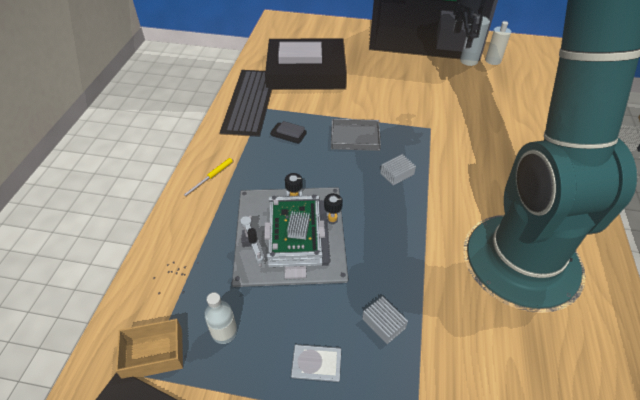

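View pics/top0.png

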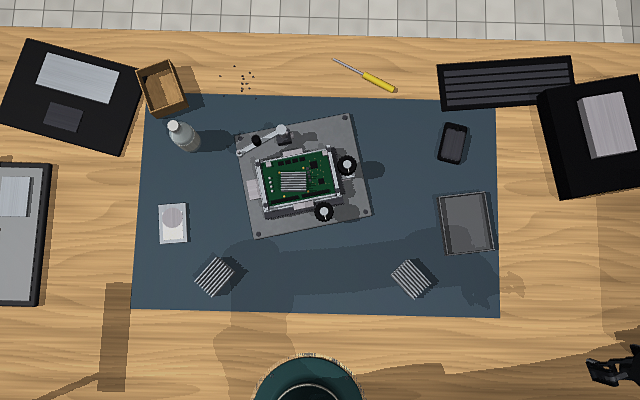

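Top view: the table is around (303,175), sink (293,181), front knob (323,211), side knob (347,165), arm pivot (282,132), grip (256,141), pin (240,153) and tray (467,223). In the side view, the sink is at (298,225) and the knobs at (333,204) and (293,183). I'll zoom in on both.

Run:
```python
import cv2
for n,(x,y,w,h) in dict(top=(228,108,150,136),side=(228,165,130,125)).items():
    im=cv2.imread(f"pics/{n}0.png")[y:y+h,x:x+w]
    s=600//max(h,1); im=cv2.resize(im,None,fx=s,fy=s,interpolation=cv2.INTER_CUBIC)
    for k in range(0,w,10):
        cv2.line(im,(k*s,0),(k*s,8 if k%20 else 14),(0,255,255),1)
        if (x+k)%2==0: cv2.putText(im,str(x+k),(k*s,22),0,.35,(0,255,255),1)
    for k in range(0,h,10):
        cv2.line(im,(0,k*s),(8,k*s),(0,255,255),1); cv2.putText(im,str(y+k),(10,k*s+4),0,.35,(0,255,255),1)
    print(im.shape); cv2.imwrite(f"pics/{n}0z.png",im)
```

```text
(544, 600, 3)
(500, 520, 3)
```

View pics/top0z.png

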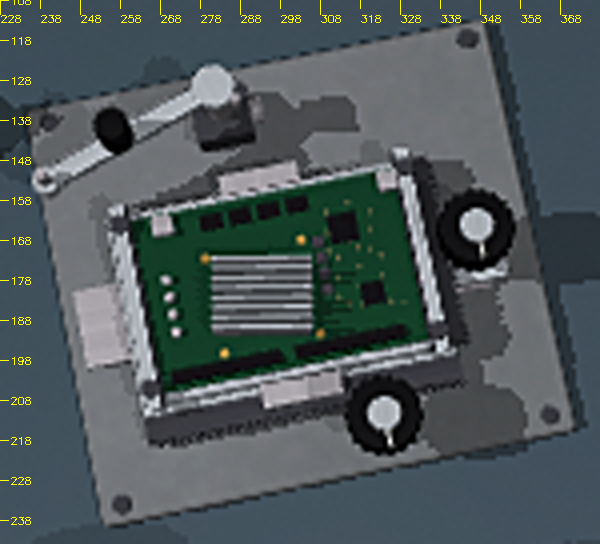

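View pics/side0z.png

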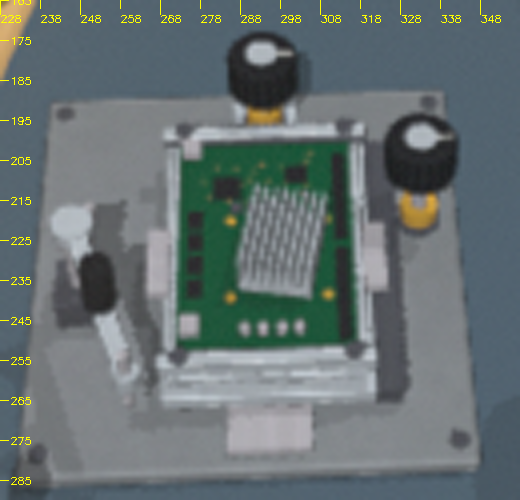

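```bash
cat > h.py <<'E'
from workcell import ctrl
import numpy as np, cv2
def PK(n):
    c=ctrl.calibration(n); f=200/np.tan(np.radians(c["fovy"])/2)
    K=np.array([[f,0,c["cx"]],[0,f,c["cy"]],[0,0,1]]); return K,np.array(c["world_to_cam"])
def tri(t,s):
    P=[PK(n)[0]@PK(n)[1][:3] for n in("top","side")]
    X=cv2.triangulatePoints(P[0],P[1],np.array(t,float).reshape(2,1),np.array(s,float).reshape(2,1))
    return (X[:3]/X[3]).ravel()
def plane(n,uv,z):
    K,T=PK(n); R=T[:3,:3]; c=-R.T@T[:3,3]; d=R.T@np.linalg.inv(K)@[*uv,1]
    return c+d*(z-c[2])/d[2]
def proj(n,X):
    K,T=PK(n); p=K@(T[:3,:3]@X+T[:3,3]); return p[:2]/p[2]
zt=lambda x,y:(228+x/4,108+y/4)
zs=lambda x,y:(228+x/4,165+y/4)
E
python3 - <<'E'
from h import *
np.set_printoptions(precision=4,suppress=True)
for n,t,s in [("fknob",(384,413),(422,136)),("sknob",(476,225),(262,52)),("pivot",(212,86),(71,222)),("grip",(110,126),(98,260)),("pin",(44,181),(124,365)),
 ("hole++? ",(467,38),(66,114)),("hole2",(550,414),(428,102)),("hole3",(121,504),(459,439)),("hole4",(48,122),(38,454)),
 ("sinkTL",(210,255),(237,291)),("sinkTR",(312,256),(258,183)),("sinkBL",(211,334),(310,299)),("sinkBR",(313,330),(328,193)),
 ("o1",(205,258),(231,297)),("o2",(301,239),(231,221)),("o3",(320,333),(329,219)),("o4",(224,352),(328,294))]:
    print(n,tri(zt(*t),zs(*s)))
for t in [(439,196),(487,192),(495,250),(445,255)]: print("tray",plane("top",t,.025))
for t in [(333,121),(379,121),(381,147),(331,147)]: print("tray s",plane("side",t,.025))
E
```

```text
fknob [ 0.4835 -0.0251  0.0971]
sknob [ 0.5973 -0.077   0.0979]
pivot [0.6783 0.0828 0.0971]
grip [0.6417 0.1369 0.1367]
pin [0.6173 0.1799 0.1013]
hole++?  [ 0.7386 -0.0733  0.0136]
hole2 [ 0.4946 -0.1301  0.0153]
hole3 [0.4314 0.1378 0.0158]
hole4 [0.675  0.195  0.0162]
sinkTL [0.5807 0.084  0.0559]
sinkTR [0.5786 0.0203 0.0833]
sinkBL [0.5337 0.0817 0.0556]
sinkBR [0.5344 0.0185 0.0813]
o1 [0.5815 0.0874 0.053 ]
o2 [0.5953 0.0286 0.0522]
o3 [0.536  0.0152 0.0521]
o4 [0.5238 0.0737 0.0525]
tray [ 0.5382 -0.3137  0.025 ]
tray [ 0.5514 -0.4348  0.025 ]
tray [ 0.4063 -0.4517  0.025 ]
tray [ 0.3909 -0.3275  0.025 ]
tray s [ 0.5478 -0.4175  0.025 ]
tray s [ 0.4042 -0.4454  0.025 ]
tray s [ 0.3858 -0.3234  0.025 ]
tray s [ 0.5333 -0.2948  0.025 ]
```

Heights agree with the text: knobs 97 mm, orange mounts 52 mm, base 15 mm. The table yaw is about 13°. I'm starting the approach.

Request:
servo_tool(series=[{"slide": [0.25, 0.45, 0], "rot": [0, 0, 0.13]}, {"slide": [0.25, 0.45, 0], "rot": [0, 0, 0.13]}, {"slide": [0.25, 0.45, 0], "rot": [0, 0, 0.13]}, {"slide": [0.25, 0.45, 0], "rot": [0, 0, 0.13]}, {"slide": [0.25, 0.45, 0], "rot": [0, 0, 0.13]}], hand=-1, grip_force=30)

```text
time_s: 0.72
eef_pos: [0.3461, -0.3196, 0.2538]
ee_rot: [-0.001, 0.913, 0.408, -0.001]
contact_force: [1.8, -0.6, 0.1]
finger_gap: 0.0855
```

Request:
servo_tool(series=[{"slide": [0.25, 0.45, 0], "rot": [0, 0, 0.13]}, {"slide": [0.25, 0.45, 0], "rot": [0, 0, 0.13]}, {"slide": [0.25, 0.45, 0], "rot": [0, 0, 0.13]}, {"slide": [0.25, 0.45, 0], "rot": [0, 0, 0.13]}, {"slide": [0.25, 0.45, 0], "rot": [0, 0, 0.13]}])

```text
time_s: 1.35
eef_pos: [0.4959, -0.0455, 0.2542]
ee_rot: [0.0, 0.775, 0.632, -0.002]
contact_force: [1.3, -0.8, 0.2]
finger_gap: 0.0855
```

```bash
cat >> h.py <<'E'
from scipy.spatial.transform import Rotation as Ro
def pose():
    s=ctrl.get_state(); w,x,y,z=s["ee_rot"]; M=Ro.from_quat([x,y,z,w]).as_matrix()
    yaw=np.degrees(np.arctan2(M[1,1],M[0,1]))
    return s,np.array(s["eef_pos"]),yaw,M
def rep(target=None,yawt=None):
    s,p,yaw,M=pose(); print("t",s["time_s"],"p",np.round(p,4),"jaw yaw %.1f"%yaw,"z",np.round(M[:,2],3),"F",np.round(s["contact_force"],1),"gap %.4f"%s["finger_gap"],"q7 %.2f"%s["qpos"][6])
    if target is not None: print("slide frac",np.round((np.array(target)-p)/.12,3))
    if yawt is not None: d=(yawt-yaw+90)%180-90; print("rotz frac %.3f"%(d/45))
E
python3 - <<'E'
from h import *
c=[plane("top",zt(*t),.082)[:2] for t in [(210,255),(312,256),(313,330),(211,334)]]
c=np.array(c);print(c,c.mean(0)); d=c[0]+c[3]-c[1]-c[2]; print("fin dir",np.degrees(np.arctan2(d[1],d[0])), "len",np.linalg.norm(d)/2,"w",np.linalg.norm(c[0]+c[1]-c[2]-c[3])/2)
c=np.array([plane("side",zs(*t),z)[:2] for t,z in [((258,183),.082),((328,193),.082)]]); print("side far corners",c)
rep([0.557,0.051,.2],0)
E
```

```text
[[0.57884832 0.08170568]
 [0.57979741 0.02041475]
 [0.53481245 0.01849935]
 [0.53085503 0.07936522]] [0.5560783  0.04999625]
fin dir 92.3000878254327 len 0.061127651158607306 w 0.04653780491608715
side far corners [[0.57802094 0.01941011]
 [0.53379131 0.01916871]]
t 1.35 p [ 0.4959 -0.0455  0.2542] jaw yaw -11.6 z [-0.002 -0.002 -1.   ] F [ 1.3 -0.8  0.2] gap 0.0855 q7 -0.30
slide frac [ 0.509  0.804 -0.451]
rotz frac 0.258
```

Request:
servo_tool(series=[{"slide": [0.25, 0.4, -0.1], "rot": [0, 0, 0.15]}, {"slide": [0.25, 0.4, -0.3], "rot": [0, 0, 0.14]}, {"slide": [0, 0, -0.35], "rot": [0, 0, 0]}, {"slide": [0, 0, -0.2], "rot": [0, 0, 0]}, {"slide": [0, 0, 0], "rot": [0, 0, 0]}])

```text
time_s: 1.98
eef_pos: [0.5551, 0.0545, 0.1396]
ee_rot: [-0.0, 0.693, 0.721, -0.001]
contact_force: [0.5, 0.9, 0.9]
finger_gap: 0.0856
```

Run:
```python
from h import *
rep([0.556,0.0505,.083],1.5)
```

```text
t 1.975 p [0.5551 0.0545 0.1396] jaw yaw 2.3 z [-0.002 -0.    -1.   ] F [0.5 0.9 0.9] gap 0.0856 q7 -0.40
slide frac [ 0.007 -0.033 -0.472]
rotz frac -0.018
```

Request:
servo_tool(series=[{"slide": [0.01, -0.035, -0.2], "rot": [0, 0, -0.01]}, {"slide": [0, 0, -0.18], "rot": [0, 0, 0]}, {"slide": [0, 0, -0.09], "rot": [0, 0, 0]}, {"slide": [0, 0, 0], "rot": [0, 0, 0]}])

```text
time_s: 2.48
eef_pos: [0.5583, 0.0494, 0.086]
ee_rot: [0.001, 0.696, 0.718, 0.001]
contact_force: [0.1, -0.5, -0.8]
finger_gap: 0.0853
```

Request:
servo_tool(series=[{"slide": [0, 0, 0], "rot": [0, 0, 0]}, {"slide": [0, 0, 0], "rot": [0, 0, 0]}, {"slide": [0, 0, 0], "rot": [0, 0, 0]}, {"slide": [0, 0, 0], "rot": [0, 0, 0]}], hand=1, grip_force=30)

```text
time_s: 2.98
eef_pos: [0.5594, 0.0494, 0.0885]
ee_rot: [0.002, 0.696, 0.718, 0.002]
contact_force: [0.0, 0.3, -0.7]
finger_gap: 0.0432
```

Request:
servo_tool(series=[{"slide": [0, 0, 0.1], "rot": [0, 0, 0]}, {"slide": [0, 0, 0.25], "rot": [0, 0, 0]}, {"slide": [0, 0, 0.35], "rot": [0, 0, 0]}, {"slide": [0, 0, 0.3], "rot": [0, 0, 0]}, {"slide": [0, 0, 0], "rot": [0, 0, 0]}])

```text
time_s: 3.6
eef_pos: [0.5588, 0.05, 0.215]
ee_rot: [0.002, 0.696, 0.718, 0.002]
contact_force: [-0.3, -0.3, -0.9]
finger_gap: 0.0435
```

Run:
```python
from h import *
rep([0.470,-0.376,.2],6)
for n,(x,y,w,h) in dict(top=(228,108,150,136),side=(228,165,130,125)).items():
    im=ctrl.grab_frame(n)[:,:,::-1]; cv2.imwrite(f"pics/{n}1.png",im); globals()[n]=cv2.resize(im[y:y+h,x:x+w],(400,400),interpolation=cv2.INTER_CUBIC)
cv2.imwrite("pics/lift.png",np.hstack([top,side]))
```

```text
t 3.6 p [0.5588 0.05   0.215 ] jaw yaw 1.8 z [ 0.006 -0.    -1.   ] F [-0.3 -0.3 -0.9] gap 0.0435 q7 -0.34
slide frac [-0.74  -3.55  -0.125]
rotz frac 0.093
```

View pics/lift.png

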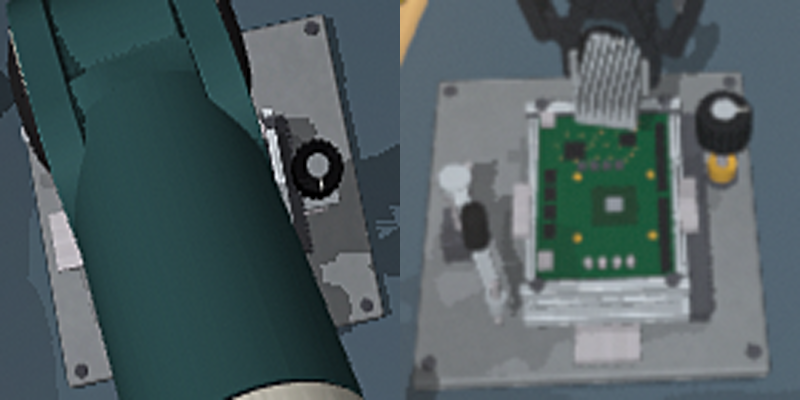

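The sink is held and level, and the processor die shows at side-view zoom (613,205). Next is carrying it to the tray.

Request:
servo_tool(series=[{"slide": [-0.04, -0.2, 0], "rot": [0, 0, 0.01]}, {"slide": [-0.08, -0.38, 0], "rot": [0, 0, 0.01]}, {"slide": [-0.08, -0.4, 0], "rot": [0, 0, 0.01]}, {"slide": [-0.08, -0.4, 0], "rot": [0, 0, 0.01]}, {"slide": [-0.08, -0.4, 0], "rot": [0, 0, 0.01]}])

```text
time_s: 4.32
eef_pos: [0.5106, -0.1656, 0.2079]
ee_rot: [-0.003, 0.678, 0.735, -0.0]
contact_force: [1.4, 1.0, -0.9]
finger_gap: 0.0434
```

Request:
servo_tool(series=[{"slide": [-0.08, -0.4, 0], "rot": [0, 0, 0.01]}, {"slide": [-0.08, -0.4, 0], "rot": [0, 0, 0.01]}, {"slide": [-0.08, -0.4, 0], "rot": [0, 0, 0.01]}, {"slide": [-0.08, -0.4, 0], "rot": [0, 0, 0.01]}, {"slide": [-0.05, -0.1, 0], "rot": [0, 0, 0.0]}])

```text
time_s: 4.95
eef_pos: [0.4605, -0.3776, 0.2025]
ee_rot: [-0.007, 0.668, 0.745, -0.001]
contact_force: [0.9, 0.7, -1.2]
finger_gap: 0.043
```

Run:
```python
from h import *
rep([0.470,-0.376,.055],6)
```

```text
t 4.95 p [ 0.4605 -0.3776  0.2025] jaw yaw 6.2 z [-0.012  0.007 -1.   ] F [ 0.9  0.7 -1.2] gap 0.0430 q7 0.55
slide frac [ 0.08   0.014 -1.229]
rotz frac -0.006
```

Request:
servo_tool(series=[{"slide": [0.08, 0.01, -0.2], "rot": [-0.009, -0.015, 0]}, {"slide": [0, 0, -0.4], "rot": [0, 0, 0]}, {"slide": [0, 0, -0.4], "rot": [0, 0, 0]}, {"slide": [0, 0, -0.2], "rot": [0, 0, 0]}, {"slide": [0, 0, 0], "rot": [0, 0, 0]}])

```text
time_s: 5.58
eef_pos: [0.4683, -0.3733, 0.0508]
ee_rot: [-0.003, 0.667, 0.745, 0.001]
contact_force: [0.6, -0.1, 0.6]
finger_gap: 0.0431
```

Run:
```python
from h import *
rep([0.470,-0.376,.039],6)
im=ctrl.grab_frame("side")[:,:,::-1]; cv2.imwrite("pics/s2.png",im)
cv2.imwrite("pics/s2z.png",cv2.resize(im[90:190,290:450],None,fx=4,fy=4,interpolation=cv2.INTER_CUBIC))
```

```text
t 5.575 p [ 0.4683 -0.3733  0.0508] jaw yaw 6.3 z [-0.004  0.005 -1.   ] F [ 0.6 -0.1  0.6] gap 0.0431 q7 0.45
slide frac [ 0.014 -0.023 -0.098]
rotz frac -0.006
```

View pics/s2z.png

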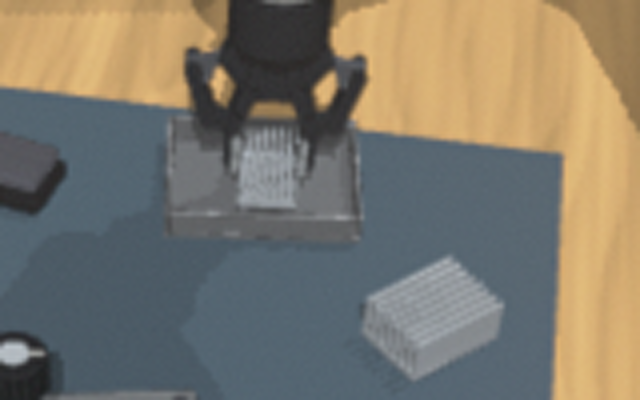

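The sink hangs centred over the tray floor. I'll lower it in small steps.

Request:
servo_tool(series=[{"slide": [0, 0, -0.04], "rot": [0, 0, 0]}, {"slide": [0, 0, -0.03], "rot": [0, 0, 0]}, {"slide": [0, 0, -0.02], "rot": [0, 0, 0]}, {"slide": [0, 0, -0.015], "rot": [0, 0, 0]}])

```text
time_s: 6.12
eef_pos: [0.4701, -0.3743, 0.0417]
ee_rot: [-0.0, 0.667, 0.745, 0.001]
contact_force: [-0.8, -0.3, -1.4]
finger_gap: 0.0432
```

Request:
servo_tool(series=[{"slide": [0, 0, -0.015], "rot": [0, 0, 0]}, {"slide": [0, 0, -0.015], "rot": [0, 0, 0]}, {"slide": [0, 0, -0.015], "rot": [0, 0, 0]}])

```text
time_s: 6.5
eef_pos: [0.4702, -0.3745, 0.0378]
ee_rot: [-0.0, 0.667, 0.745, 0.0]
contact_force: [-13.9, 7.3, 47.6]
finger_gap: 0.0435
```

Request:
servo_tool(series=[{"slide": [0, 0, 0.008], "rot": [0, 0, 0]}])

```text
time_s: 6.62
eef_pos: [0.4703, -0.3746, 0.0391]
ee_rot: [0.0, 0.667, 0.745, 0.0]
contact_force: [0.4, 0.4, -0.1]
finger_gap: 0.0435
```

Request:
servo_tool(series=[{"slide": [0, 0, -0.004], "rot": [0, 0, 0]}])

```text
time_s: 6.75
eef_pos: [0.4704, -0.3747, 0.0387]
ee_rot: [0.0, 0.667, 0.745, 0.0]
contact_force: [0.2, -0.3, -1.3]
finger_gap: 0.0429
```

Request:
servo_tool(series=[{"slide": [0, 0, 0], "rot": [0, 0, 0]}, {"slide": [0, 0, 0], "rot": [0, 0, 0]}, {"slide": [0, 0, 0], "rot": [0, 0, 0]}, {"slide": [0, 0, 0], "rot": [0, 0, 0]}], hand=-0.4)

```text
time_s: 7.25
eef_pos: [0.4703, -0.3746, 0.0382]
ee_rot: [0.0, 0.667, 0.745, 0.0]
contact_force: [0.4, 0.0, -0.5]
finger_gap: 0.0599
```

Request:
servo_tool(series=[{"slide": [0, 0, 0.1], "rot": [0, 0, 0]}, {"slide": [0, 0, 0.3], "rot": [0, 0, 0]}, {"slide": [0, 0, 0.4], "rot": [0, 0, 0]}, {"slide": [0, 0, 0.5], "rot": [0, 0, 0]}, {"slide": [0, 0, 0.3], "rot": [0, 0, 0]}])

```text
time_s: 7.88
eef_pos: [0.469, -0.3729, 0.2367]
ee_rot: [-0.002, 0.667, 0.745, 0.001]
contact_force: [0.3, 0.1, 0.4]
finger_gap: 0.0598
```

Run:
```python
from h import *
rep([0.66,0.13,.2],0)
for n,(x,y,w,h) in dict(top=(228,108,150,136),side=(228,165,130,125)).items():
    im=ctrl.grab_frame(n)[:,:,::-1]; cv2.imwrite(f"pics/{n}3.png",im); globals()[n]=im
z=lambda im,x,y,w,h:cv2.resize(im[y:y+h,x:x+w],(400,300),interpolation=cv2.INTER_CUBIC)
cv2.imwrite("pics/v3.png",np.vstack([np.hstack([z(top,260,155,68,51),z(side,262,190,68,51)]),np.hstack([z(top,420,170,100,75),z(side,310,95,100,75)])]))
```

```text
t 7.875 p [ 0.469  -0.3729  0.2367] jaw yaw 6.3 z [-0.002  0.003 -1.   ] F [0.3 0.1 0.4] gap 0.0598 q7 0.55
slide frac [ 1.592  4.191 -0.306]
rotz frac -0.140
```

View pics/v3.png

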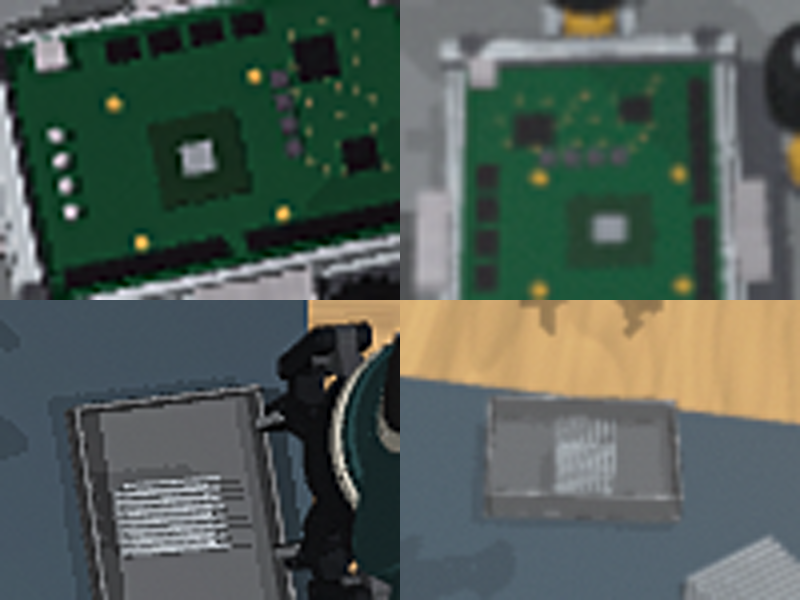

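The sink sits fins up in the tray. The die is at top pixel (293.8,181.9) and side pixel (297.5,228.9). I'm heading for the aiming grip.

Request:
servo_tool(series=[{"slide": [0.14, 0.42, 0], "rot": [0, 0, 0.06]}, {"slide": [0.14, 0.42, 0], "rot": [0, 0, 0.06]}, {"slide": [0.14, 0.42, 0], "rot": [0, 0, 0.06]}, {"slide": [0.14, 0.42, 0], "rot": [0, 0, 0.06]}, {"slide": [0.14, 0.42, 0], "rot": [0, 0, 0.06]}])

```text
time_s: 8.6
eef_pos: [0.5529, -0.1181, 0.2391]
ee_rot: [0.001, 0.575, 0.818, -0.0]
contact_force: [0.5, 0.1, -0.3]
finger_gap: 0.0596
```

Request:
servo_tool(series=[{"slide": [0.14, 0.42, 0], "rot": [0, 0, 0.06]}, {"slide": [0.14, 0.42, 0], "rot": [0, 0, 0.06]}, {"slide": [0.14, 0.42, 0], "rot": [0, 0, 0.06]}, {"slide": [0.14, 0.42, 0], "rot": [0, 0, 0.06]}, {"slide": [0.14, 0.35, 0], "rot": [0, 0, 0.03]}])

```text
time_s: 9.22
eef_pos: [0.6374, 0.1342, 0.2395]
ee_rot: [0.001, 0.482, 0.876, -0.001]
contact_force: [-0.4, -0.4, -0.4]
finger_gap: 0.0598
```

Run:
```python
from h import *
rep([0.6417,0.1369,.18],32)
P=tri((293.83,181.86),(297.53,228.93)); print("proc",P, plane("top",(293.83,181.86),.054),plane("side",(297.53,228.93),.054))
```

```text
t 9.225 p [0.6374 0.1342 0.2395] jaw yaw 32.4 z [ 0.001 -0.003 -1.   ] F [-0.4 -0.4 -0.4] gap 0.0598 q7 0.02
slide frac [ 0.036  0.023 -0.496]
rotz frac -0.008
proc [0.55968934 0.05072585 0.05283073] [0.55993018 0.05066663 0.054     ] [0.55901056 0.05166746 0.054     ]
```

Request:
servo_tool(series=[{"slide": [0.035, 0.02, -0.35], "rot": [0, 0, 0]}, {"slide": [0, 0, -0.35], "rot": [0, 0, 0]}, {"slide": [0, 0, -0.2], "rot": [0, 0, 0]}, {"slide": [0, 0, -0.02], "rot": [0, 0, 0]}])

```text
time_s: 9.72
eef_pos: [0.6407, 0.142, 0.1261]
ee_rot: [0.001, 0.479, 0.878, 0.0]
contact_force: [1.0, -0.3, 1.1]
finger_gap: 0.0599
```

Run:
```python
from h import *
rep([0.6417,0.1369,.129],32)
```

```text
t 9.725 p [0.6407 0.142  0.1261] jaw yaw 32.8 z [ 0.001 -0.001 -1.   ] F [ 1.  -0.3  1.1] gap 0.0599 q7 -0.05
slide frac [ 0.009 -0.043  0.024]
rotz frac -0.018
```

Request:
servo_tool(series=[{"slide": [0.01, -0.043, 0.025], "rot": [0, 0, 0]}, {"slide": [0, 0, 0], "rot": [0, 0, 0]}])

```text
time_s: 9.98
eef_pos: [0.6426, 0.1365, 0.1313]
ee_rot: [0.001, 0.479, 0.878, 0.001]
contact_force: [-0.5, 0.0, -0.0]
finger_gap: 0.0599
```

Request:
servo_tool(series=[{"slide": [0, 0, 0], "rot": [0, 0, 0]}, {"slide": [0, 0, 0], "rot": [0, 0, 0]}, {"slide": [0, 0, 0], "rot": [0, 0, 0]}, {"slide": [0, 0, 0], "rot": [0, 0, 0]}], hand=0.7, grip_force=20)

```text
time_s: 10.48
eef_pos: [0.6433, 0.1366, 0.1332]
ee_rot: [0.002, 0.479, 0.878, 0.001]
contact_force: [0.2, -0.0, -2.2]
finger_gap: 0.0189
```

Run:
```python
from h import *
rep()
pv=np.array([.6783,.0828]); p=pose()[1][:2]-pv; print("r,ang",np.linalg.norm(p),np.degrees(np.arctan2(p[1],p[0])))
a=np.arctan2(p[1],p[0]); r=np.linalg.norm(p)
for i in range(9):
  b=a+np.radians(9*i); c=b+np.radians(9); print(np.round(r*(np.array([np.cos(c),np.sin(c)])-[np.cos(b),np.sin(b)])/.12,3))
```

```text
t 10.475 p [0.6433 0.1366 0.1332] jaw yaw 32.8 z [ 0.005  0.    -1.   ] F [ 0.2 -0.  -2.2] gap 0.0189 q7 -0.03
r,ang 0.06413042104651853 123.05290034642408
[-0.066 -0.051]
[-0.058 -0.061]
[-0.047 -0.069]
[-0.036 -0.076]
[-0.024 -0.08 ]
[-0.011 -0.083]
[ 0.002 -0.084]
[ 0.015 -0.082]
[ 0.028 -0.079]
```

Request:
servo_tool(series=[{"slide": [-0.066, -0.051, -0.01], "rot": [0, 0, 0.2]}, {"slide": [-0.058, -0.061, -0.01], "rot": [0, 0, 0.2]}, {"slide": [-0.047, -0.069, 0], "rot": [0, 0, 0.2]}, {"slide": [-0.036, -0.076, 0], "rot": [0, 0, 0.2]}])

```text
time_s: 10.98
eef_pos: [0.6191, 0.1059, 0.1331]
ee_rot: [0.003, 0.175, 0.985, 0.003]
contact_force: [2.9, -3.5, -4.9]
finger_gap: 0.0192
```

```bash
cat >> h.py <<'E'
def arm():
    rep(); pv=np.array([.6783,.0828]); p=pose()[1][:2]-pv; r=np.linalg.norm(p); a=np.arctan2(p[1],p[0])
    print("r %.4f ang %.1f"%(r,np.degrees(a)))
    for i in range(5):
        b=a+np.radians(9*i); c=b+np.radians(9); q=np.array([np.cos(c),np.sin(c)])*(.0645 if i==0 else r)-np.array([np.cos(b),np.sin(b)])*r; print(np.round(q/.12,3))
E
python3 -c "
from h import *
arm()"
```

```text
t 10.975 p [0.6191 0.1059 0.1331] jaw yaw 69.8 z [ 0.008  0.004 -1.   ] F [ 2.9 -3.5 -4.9] gap 0.0192 q7 0.57
r 0.0636 ang 158.7
[-0.032 -0.078]
[-0.011 -0.082]
[ 0.002 -0.083]
[ 0.015 -0.082]
[ 0.027 -0.079]
```

Request:
servo_tool(series=[{"slide": [-0.028, -0.078, -0.01], "rot": [0, 0, 0.2]}, {"slide": [-0.011, -0.082, -0.01], "rot": [0, 0, 0.2]}, {"slide": [0.002, -0.083, 0], "rot": [0, 0, 0.17]}])

```text
time_s: 11.35
eef_pos: [0.6151, 0.0767, 0.1331]
ee_rot: [0.004, -0.056, 0.998, 0.004]
contact_force: [4.2, 3.2, -9.7]
finger_gap: 0.0191
```

```bash
python3 -c "
from h import *
arm()"
```

```text
t 11.35 p [0.6151 0.0767 0.1331] jaw yaw 96.4 z [ 0.008  0.008 -1.   ] F [ 4.2  3.2 -9.7] gap 0.0191 q7 1.02
r 0.0635 ang -174.5
[ 0.006 -0.084]
[ 0.027 -0.078]
[ 0.039 -0.073]
[ 0.05  -0.066]
[ 0.06  -0.058]
```

Request:
servo_tool(series=[{"slide": [0.004, -0.037, -0.01], "rot": [0, 0, 0.09]}, {"slide": [0.007, -0.03, -0.01], "rot": [0, 0, 0.06]}, {"slide": [0.004, -0.014, 0], "rot": [0, 0, 0]}])

```text
time_s: 11.72
eef_pos: [0.6168, 0.0676, 0.133]
ee_rot: [0.004, -0.118, 0.993, 0.005]
contact_force: [-1.0, 9.1, -6.0]
finger_gap: 0.0192
```

```bash
python3 -c "
from h import *
arm()"
```

```text
t 11.725 p [0.6168 0.0676 0.133 ] jaw yaw 103.5 z [ 0.007  0.01  -1.   ] F [-1.   9.1 -6. ] gap 0.0192 q7 1.14
r 0.0634 ang -166.1
[ 0.017 -0.082]
[ 0.038 -0.074]
[ 0.049 -0.067]
[ 0.059 -0.058]
[ 0.067 -0.048]
```

Request:
servo_tool(series=[{"slide": [0.003, -0.015, 0], "rot": [0, 0, 0]}, {"slide": [0.003, -0.015, 0], "rot": [0, 0, 0]}])

```text
time_s: 11.98
eef_pos: [0.6168, 0.0675, 0.133]
ee_rot: [0.004, -0.119, 0.993, 0.007]
contact_force: [1.2, 10.2, -3.6]
finger_gap: 0.0189
```

The arm is against its stop: more push gives no movement and about 10 N. Releasing and retreating to look.

Request:
servo_tool(series=[{"slide": [0, 0, 0], "rot": [0, 0, 0]}, {"slide": [0, 0, 0], "rot": [0, 0, 0]}, {"slide": [0, 0, 0], "rot": [0, 0, 0]}, {"slide": [0, 0, 0], "rot": [0, 0, 0]}], hand=-0.4)

```text
time_s: 12.48
eef_pos: [0.6167, 0.0672, 0.1329]
ee_rot: [0.004, -0.119, 0.993, 0.007]
contact_force: [-0.1, 0.5, 0.9]
finger_gap: 0.0603
```

Request:
servo_tool(series=[{"slide": [0, 0, 0.2], "rot": [0, 0, 0]}, {"slide": [0, 0, 0.4], "rot": [0, 0, 0]}, {"slide": [-0.1, -0.2, 0.2], "rot": [0, 0, 0]}, {"slide": [-0.25, -0.35, 0], "rot": [0, 0, 0]}, {"slide": [-0.25, -0.35, 0], "rot": [0, 0, 0]}])

```text
time_s: 13.1
eef_pos: [0.5441, -0.0387, 0.2388]
ee_rot: [0.006, -0.123, 0.992, 0.007]
contact_force: [1.1, -1.0, 0.7]
finger_gap: 0.0595
```

Request:
servo_tool(series=[{"slide": [-0.25, -0.38, 0], "rot": [0, 0, 0]}, {"slide": [-0.25, -0.38, 0], "rot": [0, 0, 0]}, {"slide": [-0.2, -0.38, 0], "rot": [0, 0, 0]}, {"slide": [-0.1, -0.4, 0], "rot": [0, 0, 0]}, {"slide": [0, -0.3, 0], "rot": [0, 0, 0]}])

```text
time_s: 13.72
eef_pos: [0.4435, -0.2663, 0.2464]
ee_rot: [0.007, -0.123, 0.992, 0.003]
contact_force: [1.7, 0.9, 0.8]
finger_gap: 0.0599
```

Run:
```python
from h import *
rep()
for n in("top","side"):
    im=ctrl.grab_frame(n)[:,:,::-1]; cv2.imwrite(f"pics/{n}4.png",im); globals()[n]=im
z=lambda im,x,y:cv2.resize(im[y:y+100,x:x+80],(400,500),interpolation=cv2.INTER_CUBIC)
cv2.imwrite("pics/v4.png",np.hstack([z(top,255,115),z(side,235,185)]))
```

```text
t 13.725 p [ 0.4435 -0.2663  0.2464] jaw yaw 104.1 z [ 0.014  0.007 -1.   ] F [1.7 0.9 0.8] gap 0.0599 q7 1.91
```

View pics/v4.png

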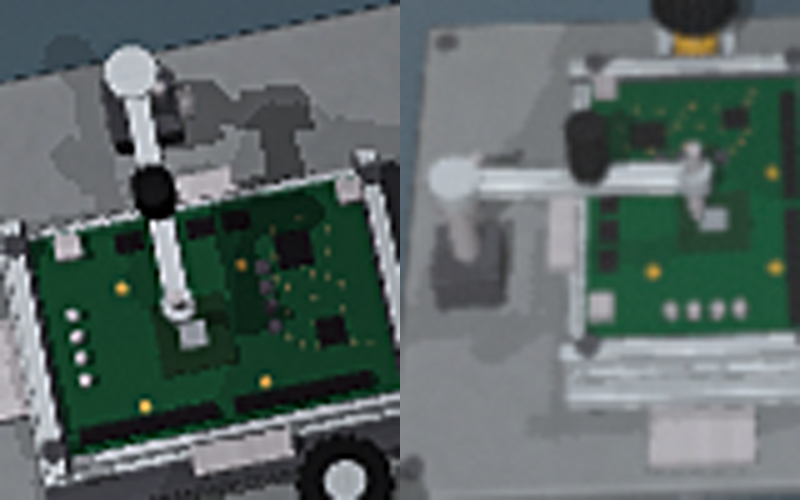

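Run:
```python
from h import *
t=lambda x,y:(255+x/5,115+y/5); s=lambda x,y:(235+(x-400)/5,185+y/5)
np.set_printoptions(precision=4,suppress=True)
print("pin top tri",tri(t(178,309),s(692,150)))
print("pin top planes",plane("top",t(178,309),.113),plane("side",s(692,150),.113))
print("tip side z.06",plane("side",s(697,218),.060))
die=tri(t(193,333),s(714,219)); print("die",die,plane("top",t(193,333),.054),plane("side",s(714,219),.054))
piv=tri(t(131,73),s(457,178)); print("pivot",piv)
print("grip top",tri(t(153,186),s(588,122)))
a=np.radians(13.15);ex=np.array([np.cos(a),np.sin(a)]);ey=np.array([-ex[1],ex[0]])
for nm,q in dict(pred=np.array([.6783,.0828])-.115*ex,pin=tri(t(178,309),s(692,150))[:2],tipside=plane("side",s(697,218),.060)[:2]).items():
    d=q-die[:2]; print(nm,q,"dx,dy table",d@ex*1e3,d@ey*1e3)
q=plane("side",s(697,218),.060)[:2]-plane("side",s(714,219),.054)[:2]; print("side-only tip-die",q@ex*1e3,q@ey*1e3)
q=plane("top",t(178,309),.113)[:2]-plane("top",t(193,333),.054)[:2]; print("top-only",q@ex*1e3,q@ey*1e3)
```

```text
pin top tri [0.5643 0.0552 0.1097]
pin top planes [0.5614 0.0548 0.113 ] [0.566  0.0575 0.113 ]
tip side z.06 [0.5656 0.0567 0.06  ]
die [0.5595 0.0512 0.0542] [0.5606 0.0513 0.054 ] [0.5584 0.0511 0.054 ]
pivot [0.6775 0.0823 0.0966]
grip top [0.6138 0.0667 0.1337]
pred [0.5663 0.0566] dx,dy table 7.9112293164737935 3.7330093684358316
pin [0.5643 0.0552] dx,dy table 5.633963977342844 2.7448326520280544
tipside [0.5656 0.0567] dx,dy table 7.2316879598961 3.9536907730204205
side-only tip-die 8.23781717032718 3.7810999220705686
top-only 1.5813350637091248 3.288222325473574
```

Tip minus die is about +7.9 mm in table x and +3.8 mm in table y. That means the front knob goes +18° (CCW) and the side knob −38° (CW). Front knob first.

Request:
servo_tool(series=[{"slide": [0.06, 0.4, -0.1], "rot": [-0.004, 0.01, -0.05]}, {"slide": [0.06, 0.4, -0.1], "rot": [0, 0, -0.05]}, {"slide": [0.07, 0.4, -0.15], "rot": [0, 0, -0.05]}, {"slide": [0.07, 0.4, -0.15], "rot": [0, 0, -0.05]}, {"slide": [0.07, 0.4, -0.15], "rot": [0, 0, 0]}], hand=-1)

```text
time_s: 14.45
eef_pos: [0.4852, -0.0218, 0.1727]
ee_rot: [0.007, -0.037, 0.999, -0.001]
contact_force: [0.7, -0.5, 0.3]
finger_gap: 0.0851
```

Run:
```python
from h import *
rep([0.4835,-0.0251,.097],95)
```

```text
t 14.45 p [ 0.4852 -0.0218  0.1727] jaw yaw 94.3 z [ 0.014 -0.001 -1.   ] F [ 0.7 -0.5  0.3] gap 0.0851 q7 1.18
slide frac [-0.014 -0.028 -0.631]
rotz frac 0.016
```

Request:
servo_tool(series=[{"slide": [-0.014, -0.03, -0.2], "rot": [0, 0.018, 0]}, {"slide": [0, 0, -0.25], "rot": [0, 0, 0]}, {"slide": [0, 0, -0.1], "rot": [0, 0, 0]}, {"slide": [0, 0, 0], "rot": [0, 0, 0]}])

```text
time_s: 14.95
eef_pos: [0.4848, -0.0182, 0.1092]
ee_rot: [0.002, -0.042, 0.999, -0.001]
contact_force: [0.4, -0.2, 1.1]
finger_gap: 0.0853
```

Run:
```python
from h import *
rep([0.4835,-0.0251,.095],94)
```

```text
t 14.95 p [ 0.4848 -0.0182  0.1092] jaw yaw 94.9 z [ 0.004 -0.002 -1.   ] F [ 0.4 -0.2  1.1] gap 0.0853 q7 1.08
slide frac [-0.011 -0.058 -0.118]
rotz frac -0.019
```

Request:
servo_tool(series=[{"slide": [-0.01, -0.058, -0.1], "rot": [0, 0, 0]}, {"slide": [0, 0, -0.02], "rot": [0, 0, 0]}, {"slide": [0, 0, 0], "rot": [0, 0, 0]}])

```text
time_s: 15.32
eef_pos: [0.4844, -0.0264, 0.0958]
ee_rot: [0.003, -0.042, 0.999, -0.002]
contact_force: [0.4, 0.1, -0.1]
finger_gap: 0.0854
```

Run:
```python
from h import *
rep([0.4835,-0.0251,.095],94)
```

```text
t 15.325 p [ 0.4844 -0.0264  0.0958] jaw yaw 94.8 z [ 0.006 -0.003 -1.   ] F [ 0.4  0.1 -0.1] gap 0.0854 q7 1.08
slide frac [-0.008  0.01  -0.007]
rotz frac -0.017
```

Request:
servo_tool(series=[{"slide": [-0.006, 0.01, 0], "rot": [0, 0, 0]}, {"slide": [0, 0, 0], "rot": [0, 0, 0]}, {"slide": [0, 0, 0], "rot": [0, 0, 0]}, {"slide": [0, 0, 0], "rot": [0, 0, 0]}], hand=0.2, grip_force=30)

```text
time_s: 15.82
eef_pos: [0.4839, -0.0249, 0.0966]
ee_rot: [0.003, -0.042, 0.999, -0.002]
contact_force: [-0.2, -0.6, -1.6]
finger_gap: 0.0431
```

Run:
```python
from h import *
rep([0.4835,-0.0251,.095],112)
```

```text
t 15.825 p [ 0.4839 -0.0249  0.0966] jaw yaw 94.8 z [ 0.007 -0.003 -1.   ] F [-0.2 -0.6 -1.6] gap 0.0431 q7 1.07
slide frac [-0.003 -0.002 -0.013]
rotz frac 0.383
```

Request:
servo_tool(series=[{"slide": [0, 0, 0], "rot": [0, 0, 0.12]}, {"slide": [0, 0, 0], "rot": [0, 0, 0.12]}, {"slide": [0, 0, 0], "rot": [0, 0, 0.1]}, {"slide": [0, 0, 0], "rot": [0, 0, 0.05]}, {"slide": [0, 0, 0], "rot": [0, 0, 0]}])

```text
time_s: 16.45
eef_pos: [0.484, -0.0254, 0.0966]
ee_rot: [0.004, -0.197, 0.98, -0.001]
contact_force: [0.3, 0.2, 0.4]
finger_gap: 0.0432
```

Run:
```python
from h import *
rep([0.4839,-0.0249,.0965],112.9)
```

```text
t 16.45 p [ 0.484  -0.0254  0.0966] jaw yaw 112.8 z [ 0.008 -0.001 -1.   ] F [0.3 0.2 0.4] gap 0.0432 q7 1.34
slide frac [-0.001  0.004 -0.001]
rotz frac 0.003
```

Request:
servo_tool(series=[{"slide": [0, 0, 0], "rot": [0, 0, 0]}, {"slide": [0, 0, 0], "rot": [0, 0, 0]}, {"slide": [0, 0, 0], "rot": [0, 0, 0]}, {"slide": [0, 0, 0.3], "rot": [0, 0, 0]}, {"slide": [0, 0, 0.4], "rot": [0, 0, 0]}], hand=-1)

```text
time_s: 17.08
eef_pos: [0.4825, -0.0248, 0.1803]
ee_rot: [0.001, -0.197, 0.98, -0.0]
contact_force: [0.1, -0.3, 1.4]
finger_gap: 0.0853
```

Request:
servo_tool(series=[{"slide": [0.11, -0.05, 0], "rot": [0, 0, -0.22]}, {"slide": [0.12, -0.05, 0], "rot": [0, 0, -0.22]}, {"slide": [0.12, -0.05, 0], "rot": [0, 0, -0.22]}, {"slide": [0.12, -0.05, 0], "rot": [0, 0, -0.22]}, {"slide": [0.12, -0.05, 0], "rot": [0, 0, -0.22]}])

```text
time_s: 17.7
eef_pos: [0.556, -0.056, 0.1837]
ee_rot: [0.003, 0.245, 0.969, -0.003]
contact_force: [-0.6, 1.0, 0.3]
finger_gap: 0.0854
```

Request:
servo_tool(series=[{"slide": [0.12, -0.05, 0], "rot": [0, 0, -0.22]}, {"slide": [0.12, -0.05, 0], "rot": [0, 0, -0.22]}, {"slide": [0.1, -0.05, 0], "rot": [0, 0, -0.22]}, {"slide": [0, 0, 0], "rot": [0, 0, 0]}])

```text
time_s: 18.2
eef_pos: [0.5985, -0.0744, 0.1835]
ee_rot: [0.002, 0.493, 0.87, -0.004]
contact_force: [-1.7, 1.3, -0.0]
finger_gap: 0.0853
```

Run:
```python
from h import *
rep([0.5964,-0.0733,.096],32)
```

```text
t 18.2 p [ 0.5985 -0.0744  0.1835] jaw yaw 30.9 z [ 0.001 -0.009 -1.   ] F [-1.7  1.3 -0. ] gap 0.0853 q7 0.28
slide frac [-0.017  0.009 -0.729]
rotz frac 0.025
```

Request:
servo_tool(series=[{"slide": [-0.017, 0.01, -0.2], "rot": [0.01, 0, 0.02]}, {"slide": [0, 0, -0.25], "rot": [0, 0, 0]}, {"slide": [0, 0, -0.12], "rot": [0, 0, 0]}, {"slide": [0, 0, 0], "rot": [0, 0, 0]}])

```text
time_s: 18.7
eef_pos: [0.5951, -0.0718, 0.1141]
ee_rot: [0.001, 0.479, 0.878, 0.0]
contact_force: [1.7, 0.9, 0.2]
finger_gap: 0.085
```

Run:
```python
from h import *
rep([0.5964,-0.0733,.096],32)
```

```text
t 18.7 p [ 0.5951 -0.0718  0.1141] jaw yaw 32.8 z [ 0.001 -0.    -1.   ] F [1.7 0.9 0.2] gap 0.0850 q7 0.25
slide frac [ 0.011 -0.013 -0.151]
rotz frac -0.017
```

Request:
servo_tool(series=[{"slide": [0.01, -0.013, -0.1], "rot": [0, 0, 0]}, {"slide": [0, 0, -0.05], "rot": [0, 0, 0]}, {"slide": [0, 0, 0], "rot": [0, 0, 0]}])

```text
time_s: 19.08
eef_pos: [0.597, -0.0735, 0.0966]
ee_rot: [0.002, 0.478, 0.878, 0.001]
contact_force: [-0.9, -0.2, -0.4]
finger_gap: 0.0853
```

Request:
servo_tool(series=[{"slide": [0, 0, 0], "rot": [0, 0, 0]}, {"slide": [0, 0, 0], "rot": [0, 0, 0]}, {"slide": [0, 0, 0], "rot": [0, 0, 0]}, {"slide": [0, 0, 0], "rot": [0, 0, 0]}], hand=0.2)

```text
time_s: 19.58
eef_pos: [0.5982, -0.073, 0.0979]
ee_rot: [0.003, 0.478, 0.878, 0.001]
contact_force: [1.1, 0.9, -5.0]
finger_gap: 0.0429
```

Run:
```python
from h import *
rep([0.5964,-0.0733,.096],-5)
```

```text
t 19.575 p [ 0.5982 -0.073   0.0979] jaw yaw 32.9 z [ 0.006 -0.    -1.   ] F [ 1.1  0.9 -5. ] gap 0.0429 q7 0.24
slide frac [-0.015 -0.003 -0.016]
rotz frac -0.842
```

Request:
servo_tool(series=[{"slide": [0, 0, 0], "rot": [0, 0, -0.17]}, {"slide": [0, 0, 0], "rot": [0, 0, -0.17]}, {"slide": [0, 0, 0], "rot": [0, 0, -0.17]}, {"slide": [0, 0, 0], "rot": [0, 0, -0.17]}, {"slide": [0, 0, 0], "rot": [0, 0, -0.1]}])

```text
time_s: 20.2
eef_pos: [0.5985, -0.0728, 0.0979]
ee_rot: [0.003, 0.727, 0.686, 0.001]
contact_force: [3.0, 0.6, -2.7]
finger_gap: 0.0432
```

Run:
```python
from h import *
rep([0.5978,-0.073,.0975],-4.9)
```

```text
t 20.2 p [ 0.5985 -0.0728  0.0979] jaw yaw -3.3 z [ 0.006 -0.004 -1.   ] F [ 3.   0.6 -2.7] gap 0.0432 q7 -0.30
slide frac [-0.006 -0.001 -0.003]
rotz frac -0.036
```

Request:
servo_tool(series=[{"slide": [0, 0, 0], "rot": [0, 0, -0.036]}, {"slide": [0, 0, 0], "rot": [0, 0, 0]}])

```text
time_s: 20.45
eef_pos: [0.5986, -0.0728, 0.0979]
ee_rot: [0.003, 0.737, 0.676, 0.001]
contact_force: [3.1, 0.8, -2.0]
finger_gap: 0.0429
```

Request:
servo_tool(series=[{"slide": [0, 0, 0], "rot": [0, 0, 0]}, {"slide": [0, 0, 0], "rot": [0, 0, 0]}, {"slide": [0, 0, 0], "rot": [0, 0, 0]}, {"slide": [0, 0, 0.3], "rot": [0, 0, 0]}, {"slide": [0, 0, 0.45], "rot": [0, 0, 0]}], hand=-1)

```text
time_s: 21.08
eef_pos: [0.5958, -0.0731, 0.1861]
ee_rot: [0.0, 0.736, 0.677, -0.002]
contact_force: [0.7, -1.2, 1.5]
finger_gap: 0.0854
```

Request:
servo_tool(series=[{"slide": [-0.25, -0.35, 0.2], "rot": [0, 0, 0]}, {"slide": [-0.3, -0.35, 0.2], "rot": [0, 0, 0]}, {"slide": [-0.3, -0.35, 0], "rot": [0, 0, 0]}, {"slide": [-0.3, -0.35, 0], "rot": [0, 0, 0]}, {"slide": [-0.2, -0.3, 0], "rot": [0, 0, 0]}])

```text
time_s: 21.7
eef_pos: [0.431, -0.2795, 0.2402]
ee_rot: [0.003, 0.734, 0.68, 0.0]
contact_force: [0.1, -0.1, 0.0]
finger_gap: 0.0854
```

Run:
```python
from h import *
rep()
for n in("top","side"):
    im=ctrl.grab_frame(n)[:,:,::-1]; cv2.imwrite(f"pics/{n}5.png",im); globals()[n]=im
z=lambda im,x,y:cv2.resize(im[y:y+60,x:x+40],(400,600),interpolation=cv2.INTER_CUBIC)
cv2.imwrite("pics/v5.png",np.hstack([z(top,270,155),z(side,275,195)]))
```

```text
t 21.7 p [ 0.431  -0.2795  0.2402] jaw yaw -4.4 z [ 0.005 -0.005 -1.   ] F [ 0.1 -0.1  0. ] gap 0.0854 q7 0.29
```

View pics/v5.png

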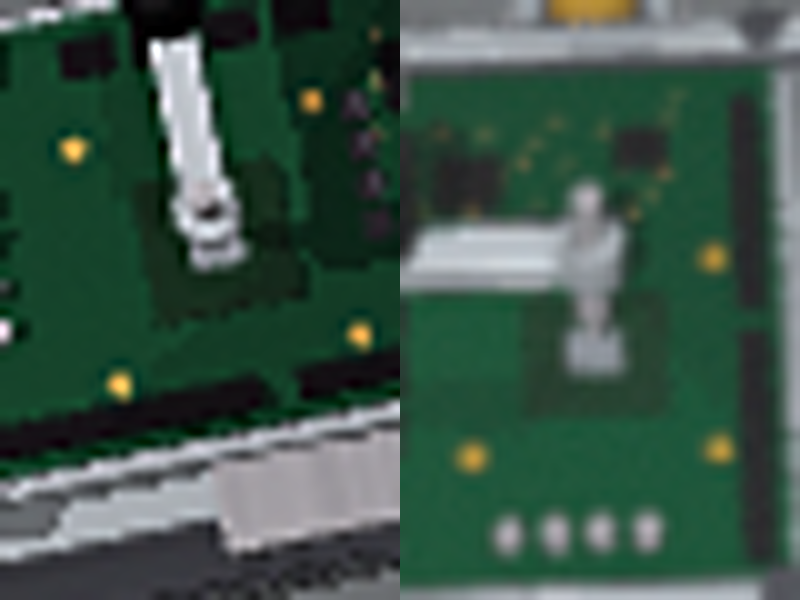

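Run:
```python
from h import *
np.set_printoptions(precision=4,suppress=True)
t=lambda x,y:(270+x/10,155+y/10); s=lambda x,y:(275+(x-400)/10,195+y/10)
a=np.radians(13.15);ex=np.array([np.cos(a),np.sin(a)]);ey=np.array([-ex[1],ex[0]])
d=[tri(t(*p),s(*q)) for p,q in [((73,150),None),((312,100),None)] if q]
o=[plane("top",t(*p),.0525) for p in [(73,150),(312,100),(360,335),(120,385)]]; ot=np.mean(o,0)
oc=plane("top",(293.6,181.9),.0525)  # old dot mean
old=np.mean([plane("top",zt(*p),.0525) for p in [(205,258),(301,239),(320,333),(224,352)]],0)
m=(ot-old)[:2]; print("dots",old,ot,"moved table",m@ex*1e3,m@ey*1e3)
# die centre old from top/side pics v3; dots old offset
die0=np.array([.5596,.0510]); die=die0+m; print("die from motion",die)
dt=tri(t(220,243),s(596,352)); print("package tri",dt)
pv=np.array([.6779,.0826]); tip=pv-.115*ex; print("tip geo",tip)
tips=plane("side",s(593,328),.06)[:2]
for n,q in dict(geo=tip,side=tips).items():
  for k,c in dict(mot=die,tri=dt[:2]).items(): e=q-c; print(n,k,q,"dx,dy mm",e@ex*1e3,e@ey*1e3)
e=tips-plane("side",s(596,352),.054)[:2]; print("side only",e@ex*1e3,e@ey*1e3)
print("expected tip px (zoom) if aligned:",(proj("side",np.array([*plane("side",s(596,352),.054)[:2],.060]))-[275,195])*10+[400,0])
for z in(.06,.091,.113): print(z,"geo tip px top",(proj("top",np.array([*tip,z]))-[270,155])*10,"side",(proj("side",np.array([*tip,z]))-[275,195])*10+[400,0])
```

```text
dots [0.5602 0.0513 0.0525] [0.5667 0.0564 0.0525] moved table 7.43331360415271 3.5394492857528865
die from motion [0.566  0.0561]
package tri [0.5661 0.0555 0.0522]
tip geo [0.5659 0.0564]
geo mot [0.5659 0.0564] dx,dy mm -0.046362027904991346 0.3185403297302849
geo tri [0.5659 0.0564] dx,dy mm 0.05043235145088716 0.9678409888181062
side mot [0.5664 0.0543] dx,dy mm -0.06643287029975105 -1.875665007215595
side tri [0.5664 0.0543] dx,dy mm 0.03036150905612742 -1.2263643481277735
side only 0.507483416972613 -2.8208526048964586
expected tip px (zoom) if aligned: [595.1619 336.9289]
0.06 geo tip px top [214.0971 239.6335] side [592.9943 334.9956]
0.091 geo tip px top [205.845  216.1091] side [588.5139 255.1961]
0.113 geo tip px top [199.7053 198.6062] side [585.2204 196.5346]
```

Run:
```python
import cv2,numpy as np
from h import *
a=[]
for n,x,y in(("side",285,210),("top",280,167)):
    c=np.mean([ctrl.grab_frame(n)[y:y+25,x:x+20,::-1].astype(float) for _ in range(4)],0)
    a.append(cv2.resize(np.clip(c*1.3,0,255).astype(np.uint8),(400,500),interpolation=cv2.INTER_NEAREST))
cv2.imwrite("pics/v6.png",np.hstack(a))
```

```text
(no output)
```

View pics/v6.png

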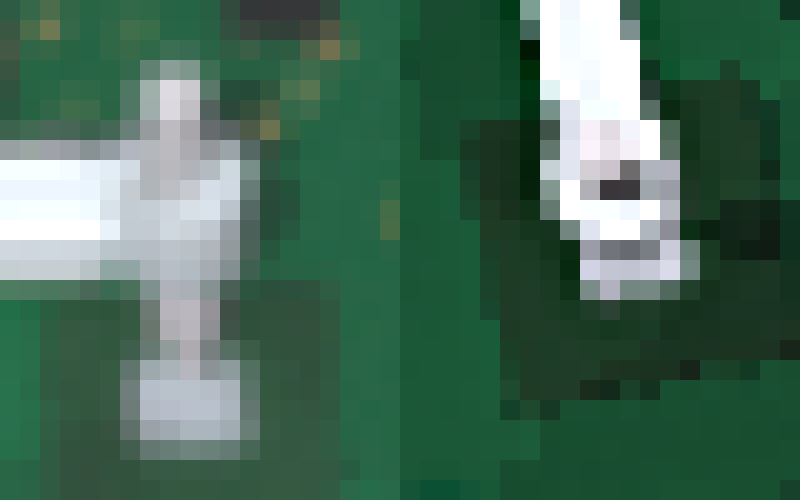

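The pin tip at side pixel (294.0,228.2) is where an aligned tip should project: the die is centred near (294,229.6), and the tip sits about 1.5 px above it. The geometric estimate is also within 1 mm, so I'm handing in.

```bash
python3 -c "
from h import *
rep(); print(ctrl.close_job())"
```

```text
t 22.2 p [ 0.4333 -0.2771  0.2398] jaw yaw -4.2 z [ 0.005 -0.003 -1.   ] F [0.4 0.3 0. ] gap 0.0852 q7 0.29
the job is handed in; nothing more can be done
None
```

The job is done and handed in at 22.2 s. The heat sink is in the grey tray, fins up, and the aiming arm is in against its stop. I turned the front knob +18° and the side knob −38°, which brought the processor under the aiming pin. The gripper ended open and clear of everything.

**Pin position:** the last checks put the pin within about 1 mm of the processor's middle. The arm geometry gives an error of 0.0–0.1 mm in table x and 0.3–1.0 mm in table y. A first reading of the tip from the side picture alone disagreed, giving −1.2 to −2.8 mm in y. In that picture the tip blends into the bright die. A closer look put the tip within a pixel (about 2 mm) of where an aligned tip should appear, so I left the knobs as they were.

**Setting down the sink:** this was less gentle than intended. The wrist force reached about 48 N for a moment when the sink touched the tray floor. I eased off straight away and then released it. The picture after release shows it flat in the tray.

**Drive, bottle and mouse:** I kept the robot clear of all three. I did not check them in a separate final picture.

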